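Seat the reference thermometer in the clear well of a dry block heater

ROBOT

A 6-joint arm with a two-finger parallel gripper is mounted at the origin on the work surface. World frame = base frame: x ahead of the robot, y to its left, z up, the work surface at z = 0. Lengths are in m, angles in degrees, forces in N, time in s.
With the tool pointing down it reaches from about 0.35 to 0.875 m from the base axis. Payload 4.2 kg.
Tool frame: the origin (TCP) lies where the fingers leave the gripper's body, on its centre line; the fingertips stand 70 mm ahead of it and the grasp point (between the pads) lies 51 mm ahead of it; z points along the fingers, y is the direction in which the jaws open and shut (so a half turn about z gives the same grasp; the last joint's range is limited). The gripper opens to 87 mm and grips with 3 to 60 N. Pads are 19 mm wide; open, the fingers measure 117 mm over their backs; the gripper's body (75 mm by 190 mm) begins 51 mm behind the grasp point.
Start: joints at [79.274, 22.042, 0.453, 0, -68.411, -14.817], TCP at [0.269, 0.564, 0.292] pointing down, gripper open.
Joint ranges: [-179.83, 179.83], [-69.29, 118.12], [-61.27, 80.66], [-181.25, 117.63], [-171.15, -9.14], [-177.46, 177.46]. Speed limits (degrees/s): [159.86, 159.86, 180, 180, 180, 180].

INTERFACE

Orientations are given as a 3x3 rotation matrix whose columns are the frame's x, y, z axes.
In Python, from station import sense, capture, camera_model, finish_job gives the robot as it stands.
- The arm moves only by the shell command python3 -m inch 'ROWS'. ROWS is JSON, a list of rows, each an object with "hand": the closure, from 0 (fully open) to 1 (shut); "slide": the shift along the world's x, y, z in cm, a list of three; "yaw": the turn about the world's z in rad. A call has 1 to 10 rows; each row is the pose to reach, as a shift and turn from the pose commanded when the call began; what a row does not reach only later rows make up. A row lasts 1/8 s, in which the tool goes at most 62.5 mm and 10.7 degrees, less where a joint would pass 70% of its speed; a pose out of reach is approached as far as the arm can. A call with a gripper value outside its range is refused whole. The fingers move at their own pace and stop on an object; the grip force is fixed at half the most. Time passes only in rows, so rows that repeat a pose let the fingers close. It gives the time, the measured TCP pose, the force and the opening at its end, in the units of the state.
- sense(): the state, without advancing time (a new reading comes with each control period).
- capture(name): name is "scene" or "top" or "wrist"; returns the picture (420x560x3 uint8, blue, green, red); there is no depth.
- camera_model(name): a dict with "mtx" (3x3 intrinsics, pixels), "k1" (the pictures are not rectified: a ray, as slopes to the right and down, at radius r is drawn at 1 + k1 r^2 times it, then the intrinsics apply), "xyz" and "orientation" of the camera in the world; the wrist camera has in their place "tool_from_camera" (4x4, takes a point from camera to tool coordinates, whose origin is the TCP and whose axes are the flange's). Camera axes: x right, y up, looking along -z (the intrinsics and any distortion apply to the point x, -y, -z); pixel columns grow to the right and rows downward; lengths in m; the calibration is good to about 2 mm. A picture is of the moment at which its call begins: read the wrist's pose just before it. camera_model takes no time and is no camera call.
- finish_job(): hands the job in, once; it reports no verdict.
The state is a dict: "time_s": time; "joints": joint angles; "joint_velocities": joint speeds; "effort": joint torques, N m; "tcp_pos": TCP position; "ee_rot": TCP orientation; "wrist_force": force on the tool from outside, world axes, zero at the start; "moment": the same for the moment, N m; "gripper_width": opening from 0.0 (shut) to 1.0 (fully open).
Only numpy, scipy, OpenCV 4.12 (cv2) and the standard library are available. Lean on these libraries where they do the work, as an engineer would, in place of code of your own. Each camera call takes 0.05 s, during which the arm holds its last target. There are 200 camera calls.

TASK

Take the stick thermometer out of its hanging stand and push it down a thermometer well of the dry block heater until you feel it bottom. Some wells still have a spacer at the bottom: if the stem bottoms with its black immersion ring standing clear above the block's face, draw it out and try another well. Leave it let go and upright, pressed firmly home in a well that takes it down to the ring, without ever forcing the stem or shifting anything else on the bench.

Things in the scene. Friction and masses are not known exactly. Their poses are not given: they have to be found in the camera images.
- probe_handle (a point): Stick thermometer, 0.11 kg: centre of its grey upright flat-sided handle, 30 mm (x) by 18 mm (y, the thickness to pinch) by 76 mm tall (z, up along the stem). Its top is 38 mm above this point, the foot of the handle 38 mm below, the stem's tip 123 mm below. It starts upright, hanging in the stand with the foot of the handle resting on the stand's top plate.
- probe_tip (a point): Lower end of the thermometer's steel stem, 8 mm in diameter and 85 mm long, straight below the middle of the handle; the last 2 mm are bevelled to 4 mm. Axes as the handle's. The stem is forced, and its sensor spoilt, above 45 N, which a tip that strikes the bottom at 30 mm/s can reach: feel for it at 15 mm/s or less.
- probe_mark (a point): The immersion mark on the stem: the lower edge of a black ring 10 mm tall, 60 mm above the tip and 25 mm below the foot of the handle. In a clear well it ends 1 to 10 mm below the block's face when the stem bottoms; over a spacer it stops at least 8 mm above the face.
- probe: The same thermometer as a whole; its origin is at the foot of the handle, on the stem's axis, 85 mm above the tip.
- heater: Dry block heater, fixed: silver box 240 mm deep (x) by 210 mm wide (y), sloping control panel on its -x side, in its middle an aluminium block whose flat face is 100 mm above the bench; nothing on it stands over 3 mm above that face. Origin at the bench under the middle well. Three thermometer wells stand in a row along y, 24 mm apart, with a block of microtubes behind (+x).
- well_a (a point): Centre of the mouth, in the block's face, of the well on the heater's +y side. All three wells are 9 mm bores, straight down, countersunk to 15 mm, and 61 to 70 mm deep (the same in all three, not known beforehand); a spacer takes up 18 or 26 mm of that. One or two wells are clear; which ones changes every time and cannot be seen or measured, only felt with the stem.
- well_b (a point): Mouth of the middle well, as well_a. From about 10 mm down, two grip springs in each well rub on the stem: it must be pushed in and pulled out (about 3 to 6 N all the way) and stays where it is left. A force rising sharply to twice that or more (10 to 20 N of push) means that it has bottomed.
- well_c (a point): Mouth of the well on the heater's -y side, as well_a and well_b.
- stand: White hanging stand, fixed: a top plate 60 mm (x) by 120 mm (y), its upper face 100 mm above the bench, with two 13 mm holes 56 mm apart along y, for the thermometer and another instrument, either way round. Origin at the bench under the middle of the plate.
- rod_handle (a point): Bystander in the stand's other hole: a rod with a round black handle, 19 mm in diameter and 60 mm tall. Point at half the height of its handle.
- bottle_small_mid (a point): Bystander: small white jar, 52 mm in diameter, 95 mm tall; half-way up.
- bottle_big_mid (a point): Bystander: white bottle with a blue cap, 72 mm in diameter, 170 mm tall; half-way up.
- timer_mid (a point): Bystander: flat white bench timer, 45 by 65 by 18 mm; its centre.
- tube_rack_mid (a point): Bystander: rack of white-capped tubes, 70 by 150 by 61 mm; its centre.
- tip_box_mid (a point): Bystander: grey pipette-tip box, 87 by 122 by 72 mm; its centre.
Not all that is in view belongs to the job. Of the things that look like the probe, the larger one is meant. Leave any yellow look-alike of the stand alone.

How it is judged:
By the outcome, as a careful person would: the job done as asked, in the order asked, and still so for the second after the job is handed in, with the robot touching nothing.
It also fails if it takes over 58 s, if anything falls off the work surface, if the arm or the gripper's body presses on something with over 40 N, if the wrist force passes 120 N, or if a joint passes its speed limit or range.

## Working session

There is one attempt and no reset: what is moved stays moved. The work goes in short steps, Python scripts to look and compute and a shell command to move; the robot and the scene stay as the last step left them, time stands still between calls to the robot, and variables do not carry over. Pictures are saved under pics/ and viewed, about 8 in all and at most 12, crops included, and the job is handed in when it is done.

```bash
ls; mkdir -p pics
cat > h.py <<'E'
import numpy as np, cv2
from station import sense, capture, camera_model, finish_job
def cam(name,s=None):
    m=camera_model(name)
    if name=="wrist":
        T=np.array(m["tool_from_camera"]); R=np.array(s["ee_rot"]); 
        return m, R@T[:3,:3], R@T[:3,3]+np.array(s["tcp_pos"])
    return m, np.array(m["orientation"]), np.array(m["xyz"])
def ray(c,uv):
    m,R,o=c; K=np.array(m["mtx"]); 
    d=np.array([(uv[0]-K[0,2])/K[0,0],(uv[1]-K[1,2])/K[1,1]]); p=d.copy()
    for _ in range(20): p=d/(1+m["k1"]*(p@p))
    v=R@np.array([p[0],-p[1],-1]); return o,v/np.linalg.norm(v)
def plane(c,uv,z):
    o,v=ray(c,uv); return o+v*(z-o[2])/v[2]
def proj(c,P):
    m,R,o=c; q=R.T@(np.array(P)-o); p=np.array([q[0],-q[1]])/-q[2]; p=p*(1+m["k1"]*(p@p))
    K=np.array(m["mtx"]); return np.array([K[0,0]*p[0]+K[0,2],K[1,1]*p[1]+K[1,2]])
def tri(*rs):
    A=sum(np.eye(3)-np.outer(v,v) for o,v in rs); b=sum((np.eye(3)-np.outer(v,v))@o for o,v in rs)
    X=np.linalg.solve(A,b); return X,[np.linalg.norm((np.eye(3)-np.outer(v,v))@(X-o)) for o,v in rs]
E
python3 - <<'E'
from h import *
s=sense(); print(s)
for n in("scene","top","wrist"):
    im=capture(n); cv2.imwrite(f"pics/{n}0.png",im); print(n,camera_model(n))
a=[cv2.imread(f"pics/{n}0.png") for n in("scene","top")]
cv2.imwrite("pics/m0.png",cv2.resize(np.vstack(a),None,fx=.7,fy=.7))
E
```

```text
pics
{'time_s': 0.0, 'joints': array([ 7.92749725e+01,  2.20931889e+01,  3.80340474e-01, -2.85248340e-02,
       -6.84113830e+01, -1.48182066e+01]), 'joint_velocities': array([ 0.0421367 ,  0.00931475,  0.04099213, -0.10083466, -0.0784925 ,
       -0.0647418 ]), 'effort': array([ 2.34793915e-04, -3.90657985e+01,  1.87399632e+01,  4.21959624e+00,
        1.09762445e-02, -1.95092848e-04]), 'tcp_pos': array([0.26926498, 0.56353214, 0.29113889]), 'ee_rot': array([[ 9.02181002e-01, -4.31356816e-01, -8.58334729e-04],
       [-4.31357656e-01, -9.02178693e-01, -2.04417965e-03],
       [ 1.07399522e-04,  2.21446930e-03, -9.99997542e-01]]), 'wrist_force': array([ 0.12075088, -0.36051817,  0.10830487]), 'moment': array([-0.02418292,  0.01626366, -0.01941535]), 'gripper_width': 1.0028084108824082}
scene {'mtx': array([[395.91679447,   0.        , 280.41846714],
       [  0.        , 395.91679447, 208.80870243],
       [  0.        ,   0.        ,   1.        ]]), 'k1': -0.09650336140680014, 'xyz': array([ 1.28475516, -0.32600161,  0.74166249]), 'orientation': array([[ 0.40032294, -0.55123298,  0
[... 380 characters left out ...]
([[ 0.02884582,  0.98879627, -0.14645766],
       [-0.99931544,  0.03192222,  0.01869822],
       [ 0.02316399,  0.14581804,  0.98904021]])}
wrist {'mtx': array([[324.86484715,   0.        , 282.27476192],
       [  0.        , 324.86484715, 209.49164355],
       [  0.        ,   0.        ,   1.        ]]), 'k1': -0.034817037863851034, 'tool_from_camera': array([[-4.56190456e-04,  9.52935706e-01,  3.03172118e-01,
         8.48784033e-02],
       [ 9.99999880e-01,  3.80133424e-04,  3.09882352e-04,
         8.16730881e-04],
       [ 1.80052103e-04,  3.03172223e-01, -9.52935764e-01,
        -9.34633378e-02],
       [ 0.00000000e+00,  0.00000000e+00,  0.00000000e+00,
         1.00000000e+00]])}
```

Run:
```python
import cv2,numpy as np
t=cv2.imread("pics/top0.png"); s=cv2.imread("pics/scene0.png")
cv2.imwrite("pics/a.png",cv2.resize(t,None,fx=1.42,fy=1.42,interpolation=2)); cv2.imwrite("pics/b.png",cv2.resize(s,None,fx=1.42,fy=1.42,interpolation=2))
```

```text
(no output)
```

View pics/a.png

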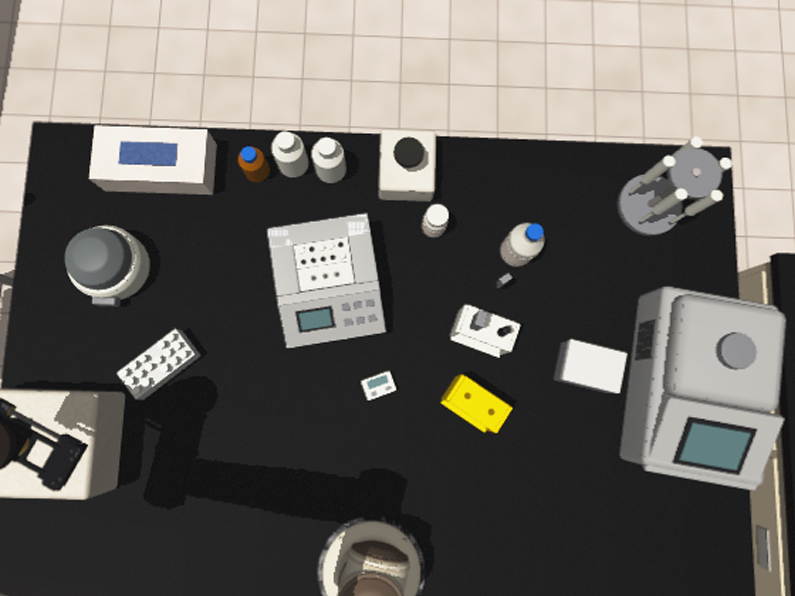

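View pics/b.png

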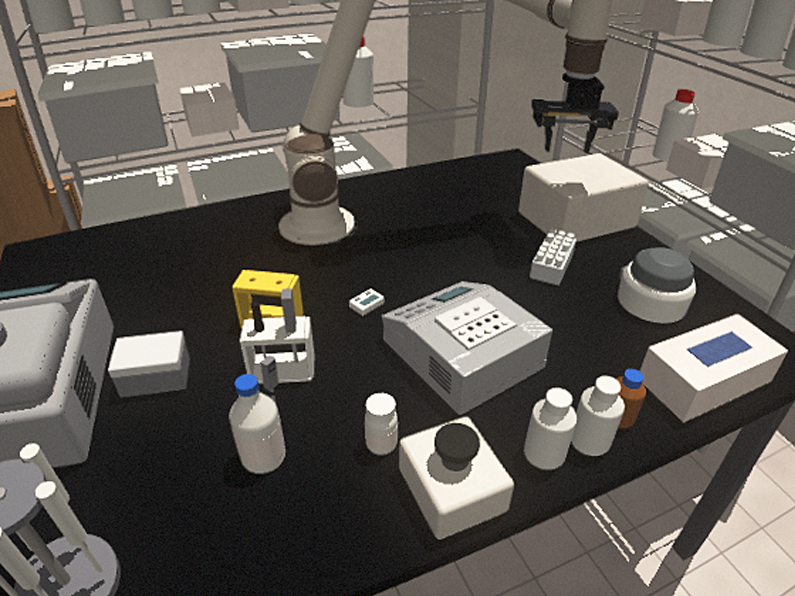

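The top view (1.42x) shows the stand at (485,330), the probe handle at (481,320), the rod at (504,330), and the wells' row around (312–337,277) on a slightly rotated heater. The yellow decoy is at (477,402), and a small look-alike is at (505,280).

Run:
```python
from h import *
t=cam("top");s=cam("scene");f=1.42
P=lambda c,u,z:np.round(plane(c,np.array(u)/f,z),3)
print("probe top",P(t,(481,317),.176),P(s,(289,293),.176)); print("rod",P(t,(504,330),.16),P(s,(257,309),.16))
for u in((312,278),(325,276),(337,274)): print("well",P(t,u,.1))
for u in((453,326),(466,305),(521,321)): print("stand",P(t,u,.1))
print("bigbottle",P(t,(535,231),.17), "jar",P(t,(436,213),.095),"small",P(t,(505,279),.1))
for u in((268,229),(368,214)): print("heater back",P(t,u,.1))
```

```text
probe top [ 0.509 -0.196  0.176] [ 0.512 -0.187  0.176]
rod [ 0.487 -0.243  0.16 ] [ 0.513 -0.245  0.16 ]
well [0.588 0.136 0.1  ]
well [0.593 0.11  0.1  ]
well [0.598 0.086 0.1  ]
stand [ 0.499 -0.152  0.1  ]
stand [ 0.542 -0.178  0.1  ]
stand [ 0.513 -0.29   0.1  ]
bigbottle [ 0.682 -0.302  0.17 ] jar [ 0.735 -0.114  0.095] small [ 0.599 -0.257  0.1  ]
heater back [0.687 0.231 0.1  ]
heater back [0.726 0.027 0.1  ]
```

```bash
python3 -m inch '[{"hand":0.3,"slide":[32,-45,2],"yaw":0.2},{"hand":0.3,"slide":[32,-45,2],"yaw":0.2},{"hand":0.3,"slide":[32,-45,2],"yaw":0.2},{"hand":0.3,"slide":[32,-45,2],"yaw":0.2},{"hand":0.3,"slide":[32,-45,2],"yaw":0.2},{"hand":0.3,"slide":[32,-45,2],"yaw":0.2},{"hand":0.3,"slide":[32,-45,2],"yaw":0.2},{"hand":0.3,"slide":[32,-45,2],"yaw":0.2},{"hand":0.3,"slide":[32,-45,2],"yaw":0.2},{"hand":0.3,"slide":[32,-45,2],"yaw":0.2}]'
cat > look.py <<'E'
from h import *; import sys,pickle
s=sense(); im=capture("wrist"); cv2.imwrite(f"pics/w{sys.argv[1]}.png",im); pickle.dump(s,open(f"w{sys.argv[1]}.pkl","wb"))
print(s["time_s"],s["tcp_pos"],s["joint_velocities"].round(2),s["wrist_force"].round(1))
E
python3 look.py 1
```

```text
time_s: 1.4
tcp_pos: [0.5908, 0.1109, 0.3114]
ee_rot: [[0.969, -0.248, -0.001], [-0.248, -0.969, -0.001], [-0.001, 0.001, -1.0]]
wrist_force: [-0.3, 0.9, -1.0]
gripper_width: 0.701
1.4 [0.59082453 0.11086565 0.3114189 ] [ 3.5  -1.12 -1.62 -1.06  0.19 -1.19] [-0.3  0.9 -1. ]
```

View pics/w1.png

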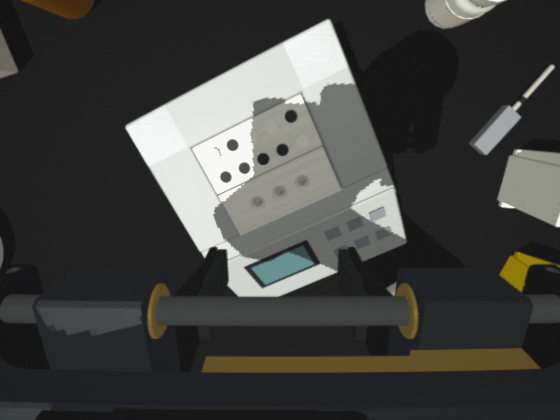

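The wells show at (258,202), (281,191), (302,181), with the heater's yaw clear. The small look-alike is at (510,115). Next is a second viewpoint.

```bash
python3 -m inch '[{"hand":0.3,"slide":[-6,-4,3],"yaw":0},{"hand":0.3,"slide":[-6,-4,3],"yaw":0},{"hand":0.3,"slide":[-6,-4,3],"yaw":0},{"hand":0.3,"slide":[-6,-4,3],"yaw":0}]' | head -1; python3 look.py 2
python3 -m inch '[{"hand":0.3,"slide":[-3,-24,2],"yaw":0},{"hand":0.3,"slide":[-3,-24,2],"yaw":0},{"hand":0.3,"slide":[-3,-24,2],"yaw":0},{"hand":0.3,"slide":[-3,-24,2],"yaw":0},{"hand":0.3,"slide":[-3,-24,2],"yaw":0},{"hand":0.3,"slide":[-3,-24,2],"yaw":0}]' | head -1; python3 look.py 3
python3 -m inch '[{"hand":0.54,"slide":[5,-6,2],"yaw":0},{"hand":0.54,"slide":[5,-6,2],"yaw":0},{"hand":0.54,"slide":[5,-6,2],"yaw":0},{"hand":0.54,"slide":[5,-6,2],"yaw":0}]' | head -1; python3 look.py 4
python3 - <<'E'
from h import *
a=[cv2.imread(f"pics/w{i}.png")[:300] for i in(2,3,4)]
cv2.imwrite("pics/c.png",np.vstack([np.hstack([a[0],a[1]]),np.hstack([a[2],cv2.resize(a[0][60:210,150:430],(560,300))])])[:, :1120]); 
i=cv2.imread("pics/c.png"); cv2.imwrite("pics/c.png",cv2.resize(i,None,fx=.714,fy=.714,interpolation=cv2.INTER_AREA))
E
```

```text
time_s: 1.95
1.95 [0.52966158 0.07484843 0.34186599] [-0.12  0.95  0.12 -0.02 -0.15  0.06] [-0.2 -0.5 -0.3]
time_s: 2.75
2.75 [ 0.49992369 -0.16590302  0.36138232] [ 1.68 -0.39 -0.19  0.05 -0.07  0.07] [ 0.4 -0.3 -1. ]
time_s: 3.3
3.3 [ 0.54944067 -0.22471912  0.38175477] [-0.09 -0.87 -0.3   0.19 -0.05  0.01] [-0.7  0.7  0.7]
```

View pics/c.png

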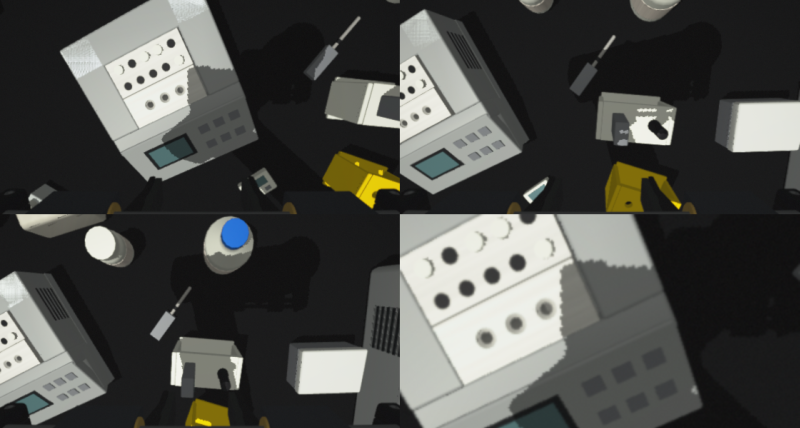

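Wells in w2 are near (210,147), (231,136), (251,125). The handle is near (308,182) in w3 and (263,232) in w4. I'll refine the wells numerically and zoom in on the handle.

Run:
```python
from h import *; import pickle
W={}
def ref(im,u,r=9):
    u=np.array(u,float); g=cv2.GaussianBlur(cv2.cvtColor(im,6),(3,3),0).astype(float)
    for _ in range(6):
        Y,X=np.mgrid[0:420,0:560]; m=((X-u[0])**2+(Y-u[1])**2)<r*r
        w=np.clip(np.median(g[m])-4-g,0,None)*m; u=np.array([(w*X).sum(),(w*Y).sum()])/w.sum()
    return u
S={i:pickle.load(open(f"w{i}.pkl","rb")) for i in(1,2,3,4)}
im={i:cv2.imread(f"pics/w{i}.png") for i in S}
top=cv2.imread("pics/top0.png")
g={1:[(258,202),(281,191),(302,181)],2:[(210,147),(231,136),(251,125)],0:[(312/1.42,278/1.42),(325/1.42,276/1.42),(337/1.42,274/1.42)]}
for k,n in enumerate("abc"):
    c1,c2=cam("wrist",S[1]),cam("wrist",S[2]); u1,u2=ref(im[1],g[1][k]),ref(im[2],g[2][k]); u0=ref(top,g[0][k],4)
    X,e=tri(ray(c1,u1),ray(c2,u2)); print(n,u1.round(1),u2.round(1),X.round(4),np.round(e,4),plane(c1,u1,.1).round(4),plane(c2,u2,.1).round(4),plane(cam("top"),u0,.1).round(4))
a=cv2.resize(im[3][110:220,240:400],None,fx=5,fy=5,interpolation=cv2.INTER_LINEAR)
b=cv2.resize(im[4][160:280,220:350],None,fx=4,fy=4,interpolation=cv2.INTER_LINEAR)
cv2.imwrite("pics/d.png",a); 
cv2.imwrite("pics/e.png",b)
```

```text
a [257.5 201.3] [209.6 146.4] [0.5919 0.135  0.0981] [0.0005 0.0005] [0.5927 0.1343 0.1   ] [0.5918 0.135  0.1   ] [0.5889 0.1344 0.1   ]
b [279.6 191.2] [230.4 136.3] [0.5965 0.1113 0.0981] [0.0005 0.0005] [0.5972 0.1108 0.1   ] [0.5964 0.1114 0.1   ] [0.5938 0.1107 0.1   ]
c [302.1 180.8] [251.3 126.1] [0.6011 0.0878 0.0989] [0.0006 0.0006] [0.6017 0.0873 0.1   ] [0.6008 0.0882 0.1   ] [0.5981 0.0876 0.1   ]
```

View pics/d.png

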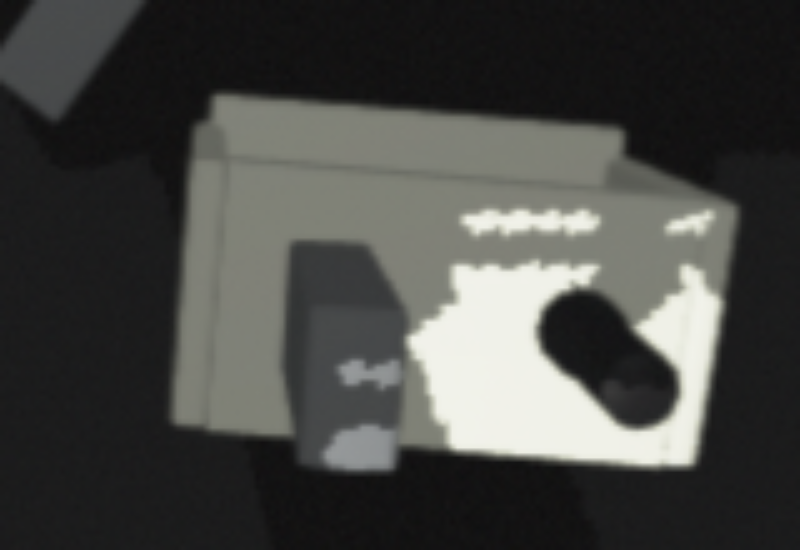

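View pics/e.png

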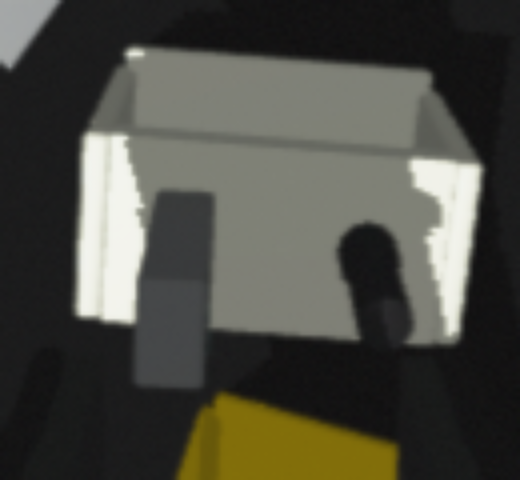

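The handle top's corners are well defined in both views: d (311,305), (405,310), (396,470), (300,465) and e (144,280), (210,280), (204,387), (134,386).

Run:
```python
from h import *; import pickle
c3,c4=[cam("wrist",pickle.load(open(f"w{i}.pkl","rb"))) for i in(3,4)]
A=np.array([(311,305),(405,310),(396,470),(300,465)])/5+[240,110]-.4
B=np.array([(144,280),(210,280),(204,387),(134,386)])/4+[220,160]-.4
X=[]
for a,b in zip(A,B):
    x,e=tri(ray(c3,a),ray(c4,b)); X.append(x); print(x.round(4),np.round(e,4),plane(c3,a,.176).round(4),plane(c4,b,.176).round(4))
for Q in (np.array(X),np.array([plane(c3,a,.176) for a in A]),np.array([plane(c4,b,.176) for b in B])):
    x=(Q[0]+Q[1]-Q[2]-Q[3])/2; y=(Q[0]+Q[3]-Q[1]-Q[2])/2
    print(Q.mean(0).round(4),"lens",np.linalg.norm(x).round(4),np.linalg.norm(y).round(4),"yaw x",np.degrees(np.arctan2(x[1],x[0])).round(1),"yaw y",np.degrees(np.arctan2(-y[0],y[1])).round(1))
t=cam("top"); 
# rod top: black in both
r=[np.array((640,392))/5+[240,110],np.array((388,322))/4+[220,160]]; print("rod",tri(ray(c3,r[0]),ray(c4,r[1])))
# stand plate top corners d: far-left(190,157) far-right(738,207) near-right(695,466) near-left(172,425)
D=[plane(c3,np.array(q)/5+[240,110]-.4,.1) for q in((190,157),(738,207),(695,466),(172,425))]; print(np.round(D,4)); 
d=D[0]-D[1]; print("stand yaw",np.degrees(np.arctan2(-d[0],d[1])),np.linalg.norm(d),np.mean(D,0))
```

```text
[ 0.5245 -0.1914  0.1729] [0.0008 0.0008] [ 0.5258 -0.1908  0.176 ] [ 0.525  -0.1924  0.176 ]
[ 0.5193 -0.2072  0.1701] [0.0005 0.0005] [ 0.521  -0.2065  0.176 ] [ 0.521  -0.2082  0.176 ]
[ 0.492  -0.199   0.1732] [0. 0.] [ 0.493  -0.1988  0.176 ] [ 0.4933 -0.1994  0.176 ]
[ 0.4983 -0.1824  0.1768] [0.0001 0.0001] [ 0.4981 -0.1824  0.176 ] [ 0.4978 -0.1823  0.176 ]
[ 0.5085 -0.195   0.1733] lens 0.0283 0.0175 yaw x -17.8 yaw y -19.5
[ 0.5094 -0.1946  0.176 ] lens 0.029 0.0168 yaw x -16.1 yaw y -17.2
[ 0.5093 -0.1956  0.176 ] lens 0.029 0.017 yaw x -19.0 yaw y -14.4
rod (array([ 0.48879875, -0.24885096,  0.15284365]), [np.float64(0.0001414366454056465), np.float64(0.0001414366454056118)])
[[ 0.5482 -0.1738  0.1   ]
 [ 0.509  -0.2869  0.1   ]
 [ 0.4529 -0.2685  0.1   ]
 [ 0.4914 -0.155   0.1   ]]
stand yaw -19.14442557570949 0.11973719909093908 [ 0.50039985 -0.22106093  0.1       ]
```

Probe is at (0.509,-0.195), yaw ≈ -18.5°, top z ≈ 0.175. It lies on the stand's hole axis, and the sizes match. Now hovering above it.

```bash
python3 -m inch '[{"hand":0.54,"slide":[-4,3,-11],"yaw":-0.07},{"hand":0.54,"slide":[-4,3,-11],"yaw":-0.07},{"hand":0.54,"slide":[-4,3,-11],"yaw":-0.07},{"hand":0.54,"slide":[-4,3,-11],"yaw":-0.07}]'; python3 look.py 5
```

```text
time_s: 3.85
tcp_pos: [0.5111, -0.1961, 0.2746]
ee_rot: [[0.951, -0.309, 0.004], [-0.309, -0.951, -0.002], [0.005, 0.0, -1.0]]
wrist_force: [0.5, -0.8, 0.9]
gripper_width: 0.458
3.85 [ 0.51107645 -0.19607351  0.27460513] [-0.45 -0.25  2.99 -0.13  0.15 -0.08] [ 0.5 -0.8  0.9]
```

```bash
python3 -m inch '[{"hand":0.54,"slide":[0,0,-3],"yaw":0},{"hand":0.54,"slide":[0,0,-5.5],"yaw":0},{"hand":0.54,"slide":[0,0,-7.4],"yaw":0},{"hand":0.54,"slide":[0,0,-7.4],"yaw":0},{"hand":0.54,"slide":[0,0,-7.4],"yaw":0}]'; python3 look.py 6
```

```text
time_s: 4.53
tcp_pos: [0.5112, -0.1964, 0.2002]
ee_rot: [[0.951, -0.31, 0.004], [-0.31, -0.951, -0.001], [0.004, -0.0, -1.0]]
wrist_force: [0.1, 0.1, 0.8]
gripper_width: 0.463
4.525 [ 0.5111778  -0.1964492   0.20023647] [ 0.1  -0.37 -0.45 -0.13  0.31 -0.1 ] [0.1 0.1 0.8]
```

View pics/w6.png

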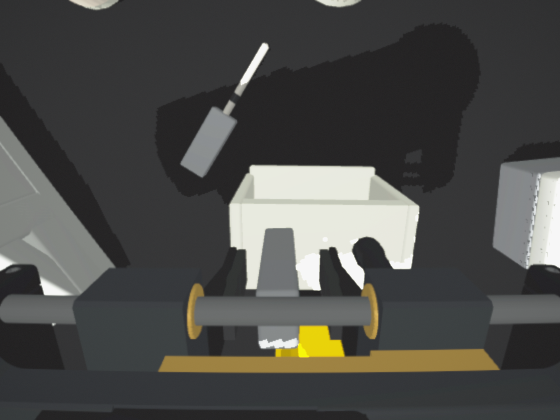

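The handle sits between the fingers, centred to about 3 px, with the rod clear. Closing and lifting.

```bash
python3 -m inch '[{"hand":1,"slide":[0,0,0],"yaw":0},{"hand":1,"slide":[0,0,0],"yaw":0},{"hand":1,"slide":[0,0,0],"yaw":0},{"hand":1,"slide":[0,0,0],"yaw":0}]'
python3 -m inch '[{"hand":1,"slide":[0,0,2],"yaw":0},{"hand":1,"slide":[0,0,5],"yaw":0},{"hand":1,"slide":[0,0,9],"yaw":0},{"hand":1,"slide":[0,0,14],"yaw":0},{"hand":1,"slide":[0,0,14],"yaw":0},{"hand":1,"slide":[0,0,14],"yaw":0}]'
```

```text
time_s: 5.08
tcp_pos: [0.5096, -0.196, 0.1985]
ee_rot: [[0.951, -0.31, 0.001], [-0.31, -0.951, -0.0], [0.001, -0.0, -1.0]]
wrist_force: [0.3, 0.3, 1.3]
gripper_width: 0.203
time_s: 5.82
tcp_pos: [0.5087, -0.1958, 0.3371]
ee_rot: [[0.95, -0.311, -0.002], [-0.311, -0.95, 0.001], [-0.002, -0.0, -1.0]]
wrist_force: [0.0, -0.1, -1.5]
gripper_width: 0.207
```

```bash
python3 -m inch '[{"hand":1,"slide":[1.5,5,0],"yaw":0},{"hand":1,"slide":[3,10.5,0],"yaw":0},{"hand":1,"slide":[4.6,16,0],"yaw":0},{"hand":1,"slide":[6.2,21.5,0],"yaw":0},{"hand":1,"slide":[7.7,27,0],"yaw":0},{"hand":1,"slide":[8.8,30.7,-1],"yaw":0},{"hand":1,"slide":[8.8,30.7,-2],"yaw":0},{"hand":1,"slide":[8.8,30.7,-2],"yaw":0},{"hand":1,"slide":[8.8,30.7,-2],"yaw":0}]'; python3 look.py 7
python3 - <<'E'
import cv2
cv2.imwrite("pics/f.png",cv2.resize(cv2.imread("pics/w7.png")[80:300,160:420],None,fx=2.7,fy=2.7,interpolation=1))
E
```

```text
time_s: 6.95
tcp_pos: [0.5972, 0.1098, 0.3181]
ee_rot: [[0.95, -0.312, -0.001], [-0.312, -0.95, -0.001], [-0.0, 0.001, -1.0]]
wrist_force: [0.4, 0.1, -0.6]
gripper_width: 0.206
6.95 [0.5972472  0.10975419 0.31805733] [-0.24 -0.71  0.89  0.01  0.05 -0.02] [ 0.4  0.1 -0.6]
```

View pics/f.png

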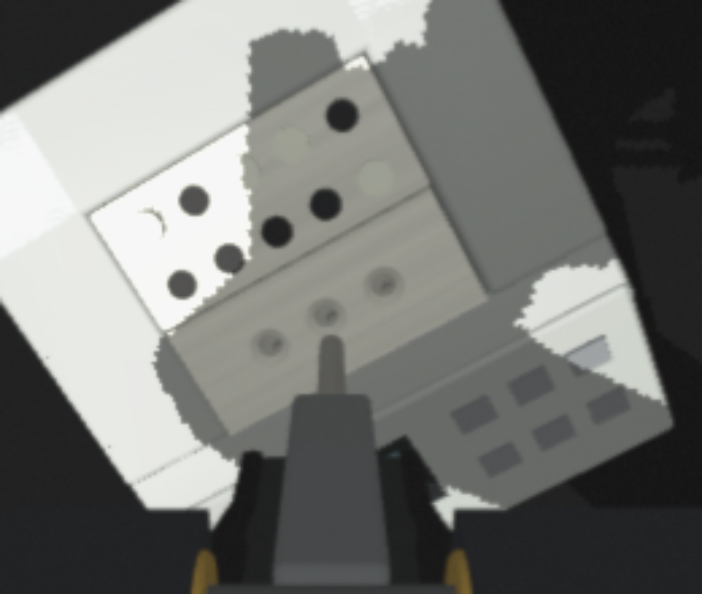

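The tip shows at about (331,337) in the crop, pointing at well b (326,313). Comparing them numerically.

Run:
```python
from h import *; import pickle
s=pickle.load(open("w7.pkl","rb")); c=cam("wrist",s); t=np.array(s["tcp_pos"])
im=cv2.imread("pics/w7.png")
up=lambda u:np.array(u)/2.7+[160,80]-.3
for z in(.132,.1345,.137): print("tip seen",z,plane(c,up((331,338)),z).round(4),"pred px of TCP-axis tip",proj(c,[t[0],t[1],z]).round(1))
for z in(.145,.16,.17): print("stem axis", proj(c,[t[0],t[1],z]).round(1))
print("seen tip px",up((331,338)),"stem top px",up((332,392)))
for u in((269,343),(326,313),(384,282)): print("well",plane(c,up(u),.099).round(4))
```

```text
tip seen 0.132 [0.597  0.1087 0.132 ] pred px of TCP-axis tip [281.2 205. ]
tip seen 0.1345 [0.5978 0.1085 0.1345] pred px of TCP-axis tip [281.1 205.8]
tip seen 0.137 [0.5985 0.1083 0.137 ] pred px of TCP-axis tip [281.1 206.6]
stem axis [281.1 209.4]
stem axis [281.1 215. ]
stem axis [281. 219.]
seen tip px [282.29259259 204.88518519] stem top px [282.66296296 224.88518519]
well [0.5929 0.1344 0.099 ]
well [0.5973 0.1106 0.099 ]
well [0.6018 0.0868 0.099 ]
```

```bash
python3 -m inch '[{"hand":1,"slide":[-0.05,0.15,-0.7],"yaw":0},{"hand":1,"slide":[-0.05,0.15,-1.4],"yaw":0},{"hand":1,"slide":[-0.05,0.15,-2.1],"yaw":0},{"hand":1,"slide":[-0.05,0.15,-2.7],"yaw":0},{"hand":1,"slide":[-0.05,0.15,-2.7],"yaw":0},{"hand":1,"slide":[-0.05,0.15,-2.7],"yaw":0}]'; python3 -m inch '[{"hand":1,"slide":[0,0,-0.15],"yaw":0},{"hand":1,"slide":[0,0,-0.3],"yaw":0},{"hand":1,"slide":[0,0,-0.45],"yaw":0},{"hand":1,"slide":[0,0,-0.6],"yaw":0},{"hand":1,"slide":[0,0,-0.75],"yaw":0},{"hand":1,"slide":[0,0,-0.9],"yaw":0}]'
```

```text
time_s: 7.75
tcp_pos: [0.5971, 0.1125, 0.2914]
ee_rot: [[0.951, -0.31, 0.0], [-0.31, -0.951, -0.0], [0.0, -0.0, -1.0]]
wrist_force: [-0.1, 0.1, -0.9]
gripper_width: 0.205
time_s: 8.5
tcp_pos: [0.597, 0.1124, 0.2821]
ee_rot: [[0.951, -0.311, -0.0], [-0.311, -0.951, -0.0], [-0.0, 0.0, -1.0]]
wrist_force: [0.8, 0.3, -2.3]
gripper_width: 0.201
```

```bash
python3 -m inch '[{"hand":1,"slide":[0,0,-0.12],"yaw":0},{"hand":1,"slide":[0,0,-0.24],"yaw":0},{"hand":1,"slide":[0,0,-0.36],"yaw":0},{"hand":1,"slide":[0,0,-0.48],"yaw":0},{"hand":1,"slide":[0,0,-0.6],"yaw":0}]'
```

```text
time_s: 9.12
tcp_pos: [0.597, 0.1123, 0.2763]
ee_rot: [[0.951, -0.311, 0.0], [-0.311, -0.951, -0.0], [0.0, 0.0, -1.0]]
wrist_force: [0.7, -0.5, -0.6]
gripper_width: 0.203
```

Tip is ~7 mm inside with no resistance, so it is in the bore. Pushing on.

```bash
python3 -m inch '[{"hand":1,"slide":[0,0,-0.16],"yaw":0},{"hand":1,"slide":[0,0,-0.32],"yaw":0},{"hand":1,"slide":[0,0,-0.48],"yaw":0},{"hand":1,"slide":[0,0,-0.64],"yaw":0},{"hand":1,"slide":[0,0,-0.8],"yaw":0},{"hand":1,"slide":[0,0,-0.96],"yaw":0},{"hand":1,"slide":[0,0,-1.12],"yaw":0},{"hand":1,"slide":[0,0,-1.28],"yaw":0}]'; python3 -m inch '[{"hand":1,"slide":[0,0,-0.16],"yaw":0},{"hand":1,"slide":[0,0,-0.32],"yaw":0},{"hand":1,"slide":[0,0,-0.48],"yaw":0},{"hand":1,"slide":[0,0,-0.64],"yaw":0},{"hand":1,"slide":[0,0,-0.8],"yaw":0},{"hand":1,"slide":[0,0,-0.96],"yaw":0}]'
```

```text
time_s: 10.12
tcp_pos: [0.5971, 0.1123, 0.2635]
ee_rot: [[0.951, -0.311, 0.0], [-0.311, -0.951, -0.0], [0.0, 0.0, -1.0]]
wrist_force: [0.1, -2.4, 1.5]
gripper_width: 0.201
time_s: 10.88
tcp_pos: [0.597, 0.1124, 0.2538]
ee_rot: [[0.951, -0.311, 0.0], [-0.311, -0.951, -0.0], [0.0, -0.0, -1.0]]
wrist_force: [0.3, -2.6, 2.5]
gripper_width: 0.205
```

```bash
cat > chk.py <<'E'
from h import *; import sys
s=sense(); f=s["wrist_force"]; print(round(s["time_s"],2),s["tcp_pos"].round(4),f.round(1)); sys.exit(int(f[2]>8))
E
c="python3 chk.py"; m="python3 -m inch"
$m '[{"hand":1,"slide":[0,-0.05,-0.12],"yaw":0},{"hand":1,"slide":[0,-0.05,-0.24],"yaw":0}]' >/dev/null && $c && $m '[{"hand":1,"slide":[0,0,-0.13],"yaw":0},{"hand":1,"slide":[0,0,-0.26],"yaw":0}]' >/dev/null && $c && $m '[{"hand":1,"slide":[0,0,-0.12],"yaw":0}]' >/dev/null && $c && $m '[{"hand":1,"slide":[0,0,-0.12],"yaw":0}]' >/dev/null && $c && $m '[{"hand":1,"slide":[0,0,-0.12],"yaw":0}]' >/dev/null && $c && $m '[{"hand":1,"slide":[0,0,-0.12],"yaw":0}]' >/dev/null && $c && $m '[{"hand":1,"slide":[0,0,-0.12],"yaw":0}]' >/dev/null && $c && $m '[{"hand":1,"slide":[0,0,-0.12],"yaw":0}]' >/dev/null && $c && $m '[{"hand":1,"slide":[0,0,-0.12],"yaw":0}]' >/dev/null && $c && $m '[{"hand":1,"slide":[0,0,-0.12],"yaw":0}]' >/dev/null && $c
```

```text
11.12 [0.597  0.1122 0.2513] [ 0.8 -0.7  1.8]
11.38 [0.597  0.1121 0.2487] [ 0.9 -0.7  1.8]
11.5 [0.597  0.1121 0.2475] [1.6 0.  0.5]
11.62 [0.597  0.1121 0.2463] [ 0.4 -0.1  1.8]
11.75 [0.5969 0.1121 0.2451] [ 1.2 -0.   0.6]
11.88 [0.5969 0.112  0.2439] [0.3 0.  0.6]
12.0 [0.5969 0.112  0.2427] [ 0.3 -0.3 -0.4]
12.12 [0.5969 0.112  0.2415] [0.3 1.1 0.8]
12.25 [0.5969 0.1119 0.2403] [1.1 1.1 0.6]
12.38 [0.5969 0.1119 0.2391] [0.7 0.6 1.4]
```

```bash
c="python3 chk.py"; m="python3 -m inch"
$m '[{"hand":1,"slide":[0,0,-0.12],"yaw":0}]' >/dev/null && $c && $m '[{"hand":1,"slide":[0,0,-0.12],"yaw":0}]' >/dev/null && $c && $m '[{"hand":1,"slide":[0,0,-0.12],"yaw":0}]' >/dev/null && $c && $m '[{"hand":1,"slide":[0,0,-0.12],"yaw":0}]' >/dev/null && $c && $m '[{"hand":1,"slide":[0,0,-0.12],"yaw":0}]' >/dev/null && $c && $m '[{"hand":1,"slide":[0,0,-0.12],"yaw":0}]' >/dev/null && $c && $m '[{"hand":1,"slide":[0,0,-0.12],"yaw":0}]' >/dev/null && $c && $m '[{"hand":1,"slide":[0,0,-0.12],"yaw":0}]' >/dev/null && $c && $m '[{"hand":1,"slide":[0,0,-0.12],"yaw":0}]' >/dev/null && $c && $m '[{"hand":1,"slide":[0,0,-0.12],"yaw":0}]' >/dev/null && $c && $m '[{"hand":1,"slide":[0,0,-0.12],"yaw":0}]' >/dev/null && $c && $m '[{"hand":1,"slide":[0,0,-0.12],"yaw":0}]' >/dev/null && $c
```

```text
12.5 [0.5969 0.1119 0.2379] [0.1 0.4 0.6]
12.62 [0.5969 0.1119 0.2368] [ 0.6 -0.3 -0.2]
12.75 [0.5969 0.1119 0.2356] [ 1.2 -0.4  0.1]
12.88 [0.5969 0.1119 0.2344] [1.2 0.1 0.1]
13.0 [0.597  0.1119 0.2332] [-0.1  0.8  0.5]
13.12 [0.5969 0.1119 0.232 ] [-0.2 -0.3  0.8]
13.25 [0.5969 0.1119 0.2308] [-0.2  0.7  0.5]
13.38 [0.5969 0.1119 0.2296] [0.4 0.1 0.5]
13.5 [0.5969 0.1119 0.2284] [ 0.7 -0.1  0.8]
13.62 [0.5969 0.1119 0.2272] [0.7 0.  0.5]
13.75 [0.5969 0.1119 0.2259] [0.6 0.8 1.3]
13.88 [0.597  0.1119 0.2248] [0.6 0.6 1.2]
```

```bash
c="python3 chk.py"; m="python3 -m inch"
$m '[{"hand":1,"slide":[0,0,-0.12],"yaw":0}]' >/dev/null && $c && $m '[{"hand":1,"slide":[0,0,-0.12],"yaw":0}]' >/dev/null && $c && $m '[{"hand":1,"slide":[0,0,-0.1],"yaw":0}]' >/dev/null && $c && $m '[{"hand":1,"slide":[0,0,-0.1],"yaw":0}]' >/dev/null && $c && $m '[{"hand":1,"slide":[0,0,-0.1],"yaw":0}]' >/dev/null && $c && $m '[{"hand":1,"slide":[0,0,-0.1],"yaw":0}]' >/dev/null && $c && $m '[{"hand":1,"slide":[0,0,-0.1],"yaw":0}]' >/dev/null && $c && $m '[{"hand":1,"slide":[0,0,-0.1],"yaw":0}]' >/dev/null && $c && $m '[{"hand":1,"slide":[0,0,-0.1],"yaw":0}]' >/dev/null && $c && $m '[{"hand":1,"slide":[0,0,-0.1],"yaw":0}]' >/dev/null && $c && $m '[{"hand":1,"slide":[0,0,-0.1],"yaw":0}]' >/dev/null && $c; python3 look.py 8
python3 - <<'E'
from h import *
w=cv2.imread("pics/w8.png")[60:300,140:440]; s=capture("scene")[180:260,240:400]
cv2.imwrite("pics/sc8.png",s)
cv2.imwrite("pics/g.png",np.hstack([cv2.resize(w,(400,320)),cv2.resize(s,(400,200)) if 0 else cv2.copyMakeBorder(cv2.resize(s,(400,200)),0,120,0,0,0)]))
E
```

```text
14.0 [0.597  0.1119 0.2236] [0.1 1.4 0.6]
14.12 [0.5969 0.1119 0.2224] [0.4 0.2 0.6]
14.25 [0.597  0.1119 0.2214] [0.5 0.1 1. ]
14.38 [0.597  0.1119 0.2204] [0.2 0.9 0.7]
14.5 [0.597  0.1119 0.2194] [-0.6  0.1  1. ]
14.62 [0.5969 0.1119 0.2184] [0.7 0.1 0.5]
14.75 [0.597  0.1119 0.2174] [1.2 0.8 1.6]
14.88 [0.597  0.1119 0.2164] [0.5 0.3 0. ]
15.0 [0.597  0.1119 0.2154] [ 0.9 -0.2  0.1]
15.12 [0.5969 0.1119 0.2144] [ 0.8 -0.1  0.2]
15.25 [0.5971 0.1119 0.2141] [-2.   0.4  5.9]
15.25 [0.59705358 0.11190269 0.21409689] [ 0.04  0.03 -0.27  0.14  0.38  0.03] [-2.   0.4  5.9]
```

View pics/g.png

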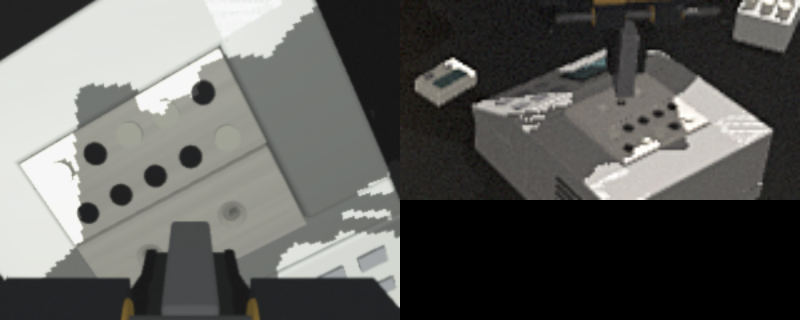

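Resistance rises sharply at tip z ≈ 0.031, about 69 mm deep, so this well is clear with the ring ~9 mm below the face. Pressing gently home.

```bash
sed -i 's/>8)/>12)/' chk.py; c="python3 chk.py"; m="python3 -m inch"
$m '[{"hand":1,"slide":[0,0,-0.04],"yaw":0}]' >/dev/null && $c && $m '[{"hand":1,"slide":[0,0,-0.04],"yaw":0}]' >/dev/null && $c && $m '[{"hand":1,"slide":[0,0,-0.04],"yaw":0}]' >/dev/null && $c && $m '[{"hand":1,"slide":[0,0,-0.04],"yaw":0}]' >/dev/null && $c && $m '[{"hand":1,"slide":[0,0,-0.04],"yaw":0}]' >/dev/null && $c && $m '[{"hand":1,"slide":[0,0,-0.04],"yaw":0}]' >/dev/null && $c
```

```text
15.47 [0.597  0.1119 0.214 ] [-1.4  0.6  7.4]
15.6 [0.5971 0.1119 0.214 ] [-1.8  0.4  9.3]
15.72 [0.5971 0.1119 0.2139] [-1.5  0.4 10.1]
15.85 [0.5971 0.1119 0.2139] [-2.6  0.4 11.1]
15.97 [0.5971 0.1119 0.2138] [-2.8  0.6 12.2]
```

```bash
m="python3 -m inch"
$m '[{"hand":1,"slide":[0,0,-0.05],"yaw":0},{"hand":1,"slide":[0,0,-0.1],"yaw":0},{"hand":1,"slide":[0,0,-0.15],"yaw":0}]' && $m '[{"hand":0.54,"slide":[0,0,0],"yaw":0},{"hand":0.54,"slide":[0,0,0],"yaw":0},{"hand":0.54,"slide":[0,0,0],"yaw":0},{"hand":0.54,"slide":[0,0,0],"yaw":0}]' && $m '[{"hand":0.54,"slide":[0,0,1],"yaw":0},{"hand":0.54,"slide":[0,0,3],"yaw":0},{"hand":0.54,"slide":[0,0,6],"yaw":0},{"hand":0.54,"slide":[0,0,10],"yaw":0},{"hand":0.54,"slide":[0,0,14],"yaw":0},{"hand":0.54,"slide":[-4,0,14],"yaw":0},{"hand":0.54,"slide":[-4,0,14],"yaw":0},{"hand":0.54,"slide":[-4,0,14],"yaw":0}]'; python3 look.py 9
python3 - <<'E'
from h import *
w=cv2.imread("pics/w9.png")[40:280,140:440]; s=capture("scene"); cv2.imwrite("pics/s9.png",s); t=capture("top"); cv2.imwrite("pics/t9.png",t)
cv2.imwrite("pics/i.png",np.vstack([np.hstack([cv2.resize(w,(400,320)),cv2.resize(s[170:250,270:370],(400,320),interpolation=2)]),np.hstack([cv2.resize(t,(373,280)),cv2.resize(s,(373,280)),np.zeros((280,54,3),np.uint8)])]))
E
```

```text
time_s: 16.35
tcp_pos: [0.5974, 0.1119, 0.2136]
ee_rot: [[0.951, -0.309, 0.003], [-0.309, -0.951, -0.001], [0.003, -0.0, -1.0]]
wrist_force: [-2.9, -0.4, 17.4]
gripper_width: 0.207
time_s: 16.85
tcp_pos: [0.5968, 0.1118, 0.2094]
ee_rot: [[0.951, -0.311, -0.001], [-0.311, -0.951, -0.0], [-0.001, 0.001, -1.0]]
wrist_force: [-0.0, 0.1, 1.4]
gripper_width: 0.449
time_s: 17.85
tcp_pos: [0.5572, 0.112, 0.3506]
ee_rot: [[0.951, -0.31, 0.001], [-0.31, -0.951, 0.0], [0.001, -0.001, -1.0]]
wrist_force: [0.6, -0.4, 0.2]
gripper_width: 0.46
17.85 [0.55716525 0.11195836 0.35056251] [-0.26  1.33  0.46 -0.02  0.04 -0.11] [ 0.6 -0.4  0.2]
```

View pics/i.png

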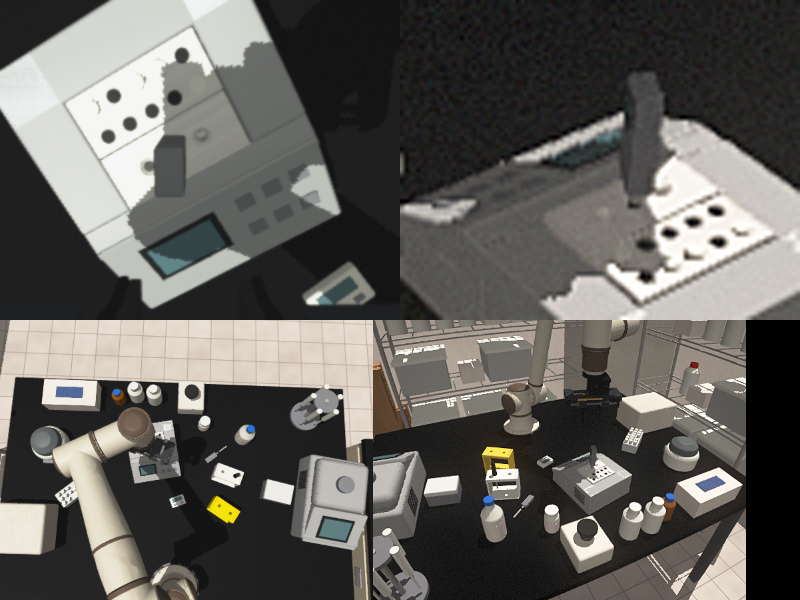

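Handle stands released in the middle well, foot close above the face, nothing else moved visibly. Checking tilt and height numerically, and the bystanders by image difference.

Run:
```python
from h import *; import pickle
s=cam("scene"); w=cam("wrist",pickle.load(open("w9.pkl","rb")))
for z in(.0995,.1156,.1916): print(z,"scene px",proj(s,[.597,.112,z]).round(1),"wrist px",proj(w,[.597,.112,z]).round(1))
# seen: scene top centre/foot, wrist top-face corners in collage -> px
print("seen scene top",np.array([246,78])/4+[270,170],"foot",np.array([237,198])/4+[270,170])
C=np.array([(155,165),(184,163),(184,195),(155,196)])*.75+[140,40]; print("seen wrist top",C.mean(0))
print("tri top",tri(ray(s,np.array([246,78])/4+[270,170]),ray(w,C.mean(0))))
a=cv2.imread("pics/scene0.png"); b=cv2.imread("pics/s9.png")
d=(cv2.absdiff(a,b).max(2)>60).astype(np.uint8); d=cv2.morphologyEx(d,cv2.MORPH_OPEN,np.ones((3,3)))
n,l,st,_=cv2.connectedComponentsWithStats(d); print(st[1:][st[1:,4]>15])
```

```text
0.0995 scene px [327.5 220.8] wrist px [269.9 153.1]
0.1156 scene px [328.  215.9] wrist px [269.3 155.3]
0.1916 scene px [330.4 191.6] wrist px [265.5 169.1]
seen scene top [331.5 189.5] foot [329.25 219.5 ]
seen wrist top [267.125  174.8125]
tri top (array([0.59431241, 0.11366791, 0.19591746]), [np.float64(0.0022566524525543057), np.float64(0.0022566524525542467)])
[[ 359    0   18    9  138]
 [ 382    0    9   11   62]
 [ 262    7    8    5   34]
 [ 252   14   17   27  187]
 [ 405   28   19   24  354]
 [ 322   42   16   33  402]
 [ 335   43    4    4   16]
 [ 342   42   13   35  284]
 [ 397   54   38   47  882]
 [ 375   70   21   36  337]
 [ 253   76    4    8   31]
 [ 295   78   65   38 1080]
 [ 204   91    7    4   24]
 [ 226   92    6    5   27]
 [ 234   96   12    7   56]
 [ 252   96    8   10   53]
 [ 242  103    7    3   21]
 [ 193  111   11   22  181]
 [ 236  111   24   12  148]
 [ 211  115   12   13  112]
 [ 370  117    4    5   19]
 [ 311  118   10    3   30]
 [ 393  129   21   10  163]
 [ 217  131   15   11   95]
 [ 240  147    8    7   37]
 [ 198  150    7    6   28]
 [ 239  157    5    9   36]
 [ 326  198    9    5   35]
 [ 198  203    7    8   49]
 [ 280  204   58   41 1261]
 [ 249  207   15   11   85]
 [ 194  213   15   26  205]
 [ 206  247    4    7   21]
 [ 186  251    8   11   66]
 [ 224  262   17   16  140]]
```

```bash
python3 -c "
from h import *
print(finish_job())"
```

```text
the job is handed in; nothing more can be done
None
```

I took the thermometer out of the stand and pushed it down the middle well (well_b) at 10–13 mm/s. The well turned out to be clear, so I tried no other. I pressed it home, let go, backed the gripper off above it and handed the job in at about 18 s; no verdict came back.

- **Bottom:** the stem bottomed about 69 mm down, which should put the immersion ring's lower edge about 9 mm below the face. That is within 1–10 mm, though near its limit.
- **Force:** the peak reading was 17.4 N, well under the 45 N limit. Friction in the well read only about 2–4 N, at or below the stated 3–6 N. The sharp rise with the stem no longer moving still marked the bottom clearly.
- **Upright:** the handle leans about 2 px in the last scene picture, the same as a truly upright line there.
- **Height:** the handle's top triangulates to 0.196 m against 0.192 m expected. That disagreement comes from corners I read roughly in the wrist picture (about 6 px off), and a spacer would have left it at least 18 mm higher.
- **Bystanders:** I saw nothing else moved in the pictures. The before/after picture difference was cluttered by the arm and its shadows, so it does not prove it, but the gripper passed clear of everything else.

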